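Change the cup on the press-to-run bar mixer and run it

TASK

The small cup is still on the bar mixer: lift it off and put it back, upright and fully down, in its own storage slot, the one marked with one brass stud like the cup itself. Then take the large cup (three studs) from its slot, turn it until the cross slot in its foot meshes with the cross-shaped coupling of the mixer, slide it fully home and press it down against the spring to run the mixer. Finish while still gripping the large cup and holding the mixer pressed down; leave the glass, the bitters bottle and the jigger alone.

Things in the scene. Friction and masses are not known exactly. Their poses are not given: they have to be found in the camera images.
- mixer: Fixed round steel motor base, 120 mm diameter, top of housing 60 mm above the worktop. Origin: centre of its underside, on the worktop. z up; its x and y axes run along the two bars of the coupling on top (the cross looks the same every quarter turn).
- drive_seat (a point): Centre of the upper face of the mixer's sprung black drive plate (84 mm diameter), 70 mm above the worktop when not pressed; a cup's foot rests on this face when home. On it stands the brass coupling, which does not turn: two crossed bars, each 36 mm long, 7 mm wide, along the point's x and y axes, 14 mm high with rounded tops. z up.
- press_plate (a joint): How far the drive plate is pressed down: 0 at rest, 0.008 m fully down at a hard stop. Spring: starts to move at about 6 N and needs about 12 N for the full 8 mm (the weight of plate and cup counts, about 3 N). The mixer runs beyond 5 mm. It comes up again when not pushed.
- small_cup: Small closed steel cup, 48 mm diameter, 92 mm high in all, about 0.15 kg; starts meshed on the mixer. Origin: centre of underside, z up. Foot: four black lugs leaving a cross slot open below, 10.5 mm wide, 16 mm deep, along its x and y. Shoulder 56 mm above the origin; on it the grip: an upright black bar 44 mm long along x, 18 mm wide along y, 36 mm high, one brass stud on top.
- large_cup: Large closed steel cup, 64 mm diameter, 116 mm high in all, about 0.22 kg; starts in the three-stud slot. Origin: centre of underside, z up. Foot: four black lugs leaving a cross slot open below, 10.5 mm wide, 16 mm deep, along its x and y. Shoulder 80 mm above the origin; on it the grip: an upright black bar 44 mm long along x, 18 mm wide along y, 36 mm high, three brass studs on top.
- holder_one_slot (a point): Centre of the floor of the small cup's own slot: a round well 54 mm in diameter and 16 mm deep, floor 6 mm above the worktop, in a fixed wooden block 100 x 100 x 22 mm (a 22 mm strip on its near side, a little lower, carries one brass stud). z up. The cup may stand in it at any turn.
- holder_two_slot (a point): The same for the empty slot of a cup that is not here: well 62 mm in diameter, 16 mm deep, block marked with two brass studs. To be left empty.
- holder_three_slot (a point): The same for the large cup's slot: well 70 mm in diameter, 16 mm deep, floor 6 mm above the worktop, block marked with three brass studs.
- tumbler: Bystander: fluted glass tumbler, 70 mm diameter, 87 mm high. Origin: centre of its underside.
- bitters: Bystander: small bottle with black cap, 39 mm diameter, 100 mm high. Origin: centre of its underside.
- measure: Bystander: steel double-cone jigger, 43 mm diameter, 88 mm high. Origin: centre of its underside.
Things that resemble listed ones, but are neither listed nor needed, are in the scene too. Leave any pink look-alike of the large_cup alone.

How it is judged (in metres and radians):
On the way:
1. the small cup stands upright, fully down in the slot with one stud, let go (horizontal distance between small_cup and holder_one_slot below 0.006 m and z of small_cup in the frame of holder_one_slot below 0.004 m and angle between small_cup's own z axis and vertical below 0.08 rad and contact force between the fingers and small_cup below 0.1 N), for 0.2 s.
At the end, for the whole second after the job is handed in: Large cup meshed on the coupling (foot within 3 mm of plate, 4 mm of centre, 0.15 rad of the cross, upright to 0.08 rad), still gripped, pressing the plate over 5 mm down, no hand on the mixer; small cup upright in the one-stud slot, within 6 mm of centre, 4 mm of floor, untouched (value of joint press_plate above 0.005 m and z of large_cup in the frame of drive_seat below 0.003 m and horizontal distance between large_cup and drive_seat below 0.004 m and angle between each of large_cup, small_cup's own z axis and vertical below 0.08 rad and (angle between the x axis of large_cup and the x axis of drive_seat, either way round below 0.15 rad or angle between the x axis of large_cup and the y axis of drive_seat, either way round below 0.15 rad) and contact force between large_cup and mixer above 5 N and contact force between the fingers and large_cup above 2 N and contact force between the arm and mixer below 0.5 N and horizontal distance between small_cup and holder_one_slot below 0.006 m and z of small_cup in the frame of holder_one_slot below 0.004 m and contact force between the arm and small_cup below 0.1 N); the arm keeps its last pose, push and grip.
It fails at once if the tumbler, the bitters bottle or the jigger is shoved by more than 2 cm or knocked over (distance of any of tumbler, bitters, measure from where it was at the start of the episode above 0.02 m or angle between any of tumbler, bitters, measure's own z axis and vertical above 0.5 rad).
It also fails if it takes over 54 s, if anything falls off the work surface, if the arm or the gripper's body presses on something with over 40 N, if the wrist force passes 120 N, or if a joint passes its speed limit or range.

ROBOT

A 6-joint arm with a two-finger parallel gripper is mounted at the origin on a cart in front of the work surface, level with it; the furniture and walls round the work are solid. World frame = base frame: x ahead of the robot, y to its left, z up, the work surface at z = 0. Lengths are in mm, angles in rad, forces in N, time in s.
With the tool pointing down it reaches from about 350 to 975 mm from the base axis. Payload 17.4 kg.
Tool frame: the origin (TCP) lies between the finger pads; the fingertips stand 25 mm ahead of it and the grasp point (between the pads) lies 6 mm ahead of it; x points along the fingers, z is the direction in which the jaws open and shut, and the axes are right-handed (so a half turn about x gives the same grasp; the last joint's range is limited). The gripper opens to 85 mm and grips with 20 to 120 N. Pads are 22 mm wide; open, the fingers measure 114 mm over their backs; the gripper's body (76 mm by 85 mm) begins 54 mm behind the grasp point. The pads swing forward as they close: fully open they stand 13 mm farther back than shut.
Start: joints at [1.179, 0.116, 1.442, -0, 1.584, -0.038], TCP at [233.872, 633.196, 256.303] pointing down, gripper open.
Joint ranges: [-2.83, 2.83], [-0.83, 2.19], [0.07, 2.5], [-1.14, 4.28], [0.01, 3], [-2.97, 2.97]. Speed limits (rad/s): [1.89, 1.89, 2.22, 3.14, 3.14, 3.14].

INTERFACE

Orientations are given as [roll, pitch, yaw] about the fixed x, y, z axes, in that order (R = Rz(yaw) Ry(pitch) Rx(roll)).
In Python, from rig import sensors, optics, ticket gives the robot as it stands.
- The arm moves only by the tool carry_out, never from a script. Its argument "moves" is a list of rows, each a list of 3 entries, a list of its own where there are three numbers: the shift along the tool's x, y, z in cm, then the turn about the tool's x in rad, then the opening in per cent of the stroke, from 0 (shut) to 100 (fully open). A call has 1 to 8 rows; each row is the pose to reach, as a shift and turn from the pose commanded when the call began, along the tool's axes at that moment; what a row does not reach only later rows make up. A row lasts 1/12 s, in which the tool goes at most 41.7 mm and 7.16 degrees, less where a joint would pass 70% of its speed; a pose out of reach is approached as far as the arm can. A call with a gripper value outside its range is refused whole. The fingers move at their own pace and stop on an object; "newtons" is the grip in N (left out, the last holds). Time passes only in rows, so rows that repeat a pose let the fingers close. It gives the time, the measured TCP pose, the force and the opening at its end, in the units of the state.
- sensors.get_state(): the state, without advancing time (a new reading comes with each control period).
- optics.camera(name): name is "scene" or "top" or "wrist"; returns (picture, depth): 384x512x3 uint8, red, green, blue; 384x512 float32, mm along the optical axis (not along the pixel's ray), 0 where there is no reading.
- optics.calibration(name): a dict with "fov_y" (degrees; the focal length in pixels is half the picture's height over the tangent of half this angle, whatever the lens; pixels are square), "cx", "cy" (the principal point, pixels), "rvec" (rotation vector, rad) and "tvec" (3), from world to camera coordinates, as OpenCV has them. Camera axes: x right, y down, z forward; pixel columns grow to the right and rows downward; lengths in mm; the calibration is good to about 2 mm. A picture is of the moment at which its call begins: read the wrist's pose just before it. calibration takes no time and is no camera call; for the wrist camera it gives the pose at the moment of the call.
- ticket.finish_job(): hands the job in, once; it reports no verdict.
Trained networks look in the newest picture that a camera, given by its name, has taken for a name from the list of things; names that differ only in an ending like _2 or _b are one class to them, and where a whole thing is asked for, a point or a joint stands for the part that bears it (a point fixed in the world has none). Each returns a list of dicts, best first, with "p" (0 to 1); they miss things now and then, are a little off and sometimes report something else, mostly with a low value. They report only what shows in the picture. A call takes as long as a camera call. They do not tell look-alikes from the thing itself.
- optics.silhouettes(camera, label): "mask" (384x512 bool, what is visible of it).
- optics.place_of(camera, label): "point" ([x, y, z] in mm, in world coordinates, good to about 4 mm: a listed point, or the origin of a listed thing).
The state is a dict: "time_s": time; "joint_pos": joint angles; "joint_vel": joint speeds; "joint_torque": joint torques, N m; "position": TCP position; "orientation": TCP orientation; "ft_force": force on the tool from outside, world axes, zero at the start; "moment": the same for the moment, N m; "grip_width": finger opening in mm.
Only numpy, scipy, OpenCV 4.12 (cv2) and the standard library are available. Lean on these libraries where they do the work, as an engineer would, in place of code of your own. Each camera call takes 0.05 s, during which the arm holds its last target.

## Working session

There is one attempt and no reset: what is moved stays moved. The work goes in short steps, Python scripts to look and compute and a tool call to move; the robot and the scene stay as the last step left them, time stands still between calls to the robot, and variables do not carry over. Pictures are saved under pics/ and viewed, and the job is handed in when it is done.

Besides the shell and the picture viewer there is one more tool, called after "Call:" by a JSON object that holds its "fn" and its "kwargs", one argument or row to a line. carry_out: Moves the arm, as the interface text tells. Its arguments: {"type":"object","properties":{"moves":{"type":"array"},"newtons":{"type":"number"}},"required":["moves"]}

```bash
ls; mkdir -p pics
cat > h.py <<'E'
import numpy as np, cv2
from rig import sensors, optics, ticket
def cal(n):
    c=optics.calibration(n); f=192/np.tan(np.radians(c['fov_y'])/2)
    R=cv2.Rodrigues(np.array(c['rvec'],float))[0]; t=np.array(c['tvec'],float).ravel()
    return f,c['cx'],c['cy'],R,t
def proj(C,P):
    f,cx,cy,R,t=C; q=np.atleast_2d(P)@R.T+t
    return np.c_[f*q[:,0]/q[:,2]+cx,f*q[:,1]/q[:,2]+cy]
def ray(C,u,v):
    f,cx,cy,R,t=C; d=np.array([(u-cx)/f,(v-cy)/f,1.]); return -R.T@t, R.T@d
def atz(C,u,v,z):
    o,d=ray(C,u,v); return o+d*(z-o[2])/d[2]
def cloud(C,dep):
    f,cx,cy,R,t=C; v,u=np.mgrid[:384,:512]; p=np.stack([(u-cx)/f*dep,(v-cy)/f*dep,dep],-1)
    return (p-t)@R
def save(n,im,s=1.5):
    cv2.imwrite('pics/'+n+'.png',cv2.resize(im[...,::-1],None,fx=s,fy=s,interpolation=cv2.INTER_CUBIC))
def RT(o):
    from scipy.spatial.transform import Rotation as Ro
    return Ro.from_euler('xyz',o).as_matrix()
E
python3 - <<'E'
from h import *
s=sensors.get_state(); print(s)
for n in ['scene','top','wrist']:
    C=cal(n); im,d=optics.camera(n); save(n+'0',im); np.savez(f'{n}0.npz',im=im,d=d)
    print(n,C[0],-C[3].T@C[4], C[3][2])
for n in ['scene','top']:
  for l in ['mixer','drive_seat','small_cup','large_cup','holder_one_slot','holder_two_slot','holder_three_slot','tumbler','bitters','measure']:
    print(n,l,[(round(r['p'],2),np.round(r['point'],0).tolist()) for r in optics.place_of(n,l)][:4])
E
```

```text
pics
{'time_s': 0.0, 'joint_pos': array([ 1.17919770e+00,  1.16478700e-01,  1.44230179e+00,  1.76656791e-05,
        1.58399919e+00, -3.78061369e-02]), 'joint_vel': array([-0.00018958,  0.00089524, -0.00015463,  0.00049919, -0.00137576,
        0.00017413]), 'joint_torque': array([-6.38558377e-04, -7.32014465e+01, -6.32464743e+01, -1.90506757e-04,
        6.64034320e-03,  2.61137109e-05]), 'position': array([233.80029929, 633.02989988, 255.54439054]), 'orientation': array([ 3.0889064 ,  1.56960917, -1.97727485]), 'ft_force': array([-0.23953814,  0.32507449,  0.02042251]), 'moment': array([-0.05489865, -0.00765153,  0.06435459]), 'grip_width': 85.23725976455322}
scene 431.60237026400756 [ -50.43009366 -773.2863027   678.15665585] [ 0.5817057   0.57095093 -0.57933886]
top 467.19240434474125 [ 355.44828451 -175.69824834 1119.96851844] [ 0.20977672  0.01772434 -0.97758865]
wrist 321.2393943707819 [163.13994783 659.03173684 373.20724688] [ 0.27549766 -0.10334172 -0.95573089]
scene mixer [(0.67, [565.0, 55.0, 2.0])]
scene drive_seat [(0.8, [566.0, 50.0, 69.0])]
scene small_cup [(0.84, [563.0, 55.0, 67.0])]
scene large_cup [(0.75, [632.0, -368.0, 1.0]), (0.73, [514.0, -403.0, 3.0])]
scene holder_one_slot [(0.59, [463.0, -130.0, 9.0])]
scene holder_two_slot [(0.71, [482.0, -268.0, 9.0])]
scene holder_three_slot [(0.94, [510.0, -402.0, 7.0])]
scene tumbler [(0.81, [679.0, -146.0, 2.0])]
scene bitters [(0.6, [689.0, -10.0, -3.0])]
scene measure [(0.84, [688.0, -232.0, -2.0])]
top mixer [(0.83, [566.0, 54.0, -4.0])]
top drive_seat [(0.59, [564.0, 54.0, 70.0])]
top small_cup [(0.8, [564.0, 50.0, 65.0])]
top large_cup [(0.72, [510.0, -402.0, 2.0])]
top holder_one_slot []
top holder_two_slot [(0.62, [483.0, -264.0, 8.0])]
top holder_three_slot [(0.66, [514.0, -401.0, 5.0]), (0.32, [567.0, 51.0, -1.0])]
top tumbler [(0.79, [677.0, -147.0, -1.0])]
top bitters [(0.88, [688.0, -7.0, -1.0])]
top measure [(0.54, [567.0, 50.0, 68.0])]
```

View pics/scene0.png

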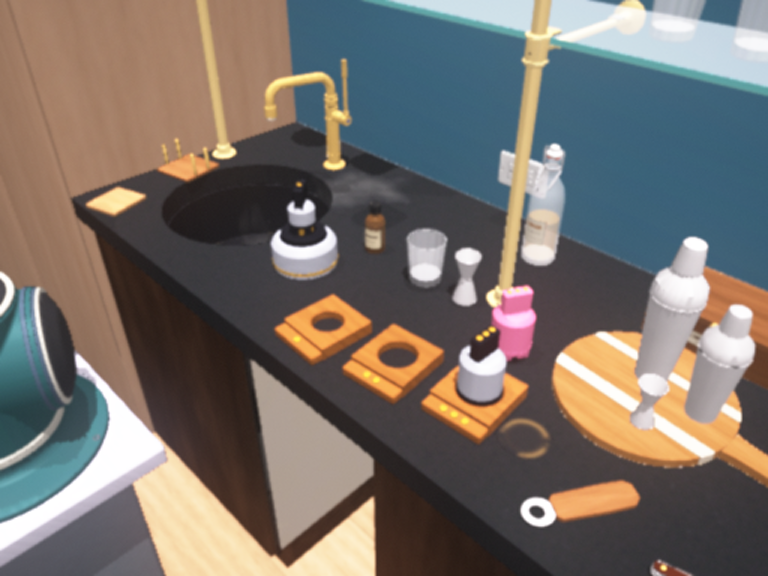

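View pics/top0.png

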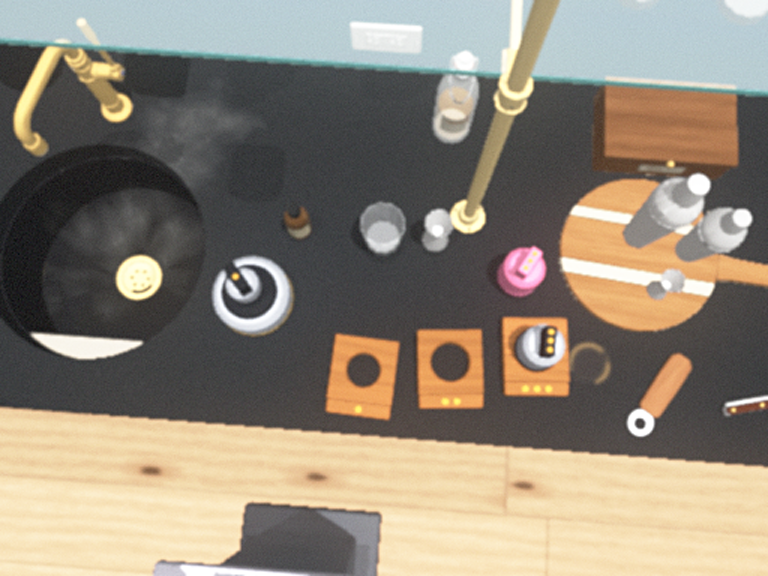

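View pics/wrist0.png

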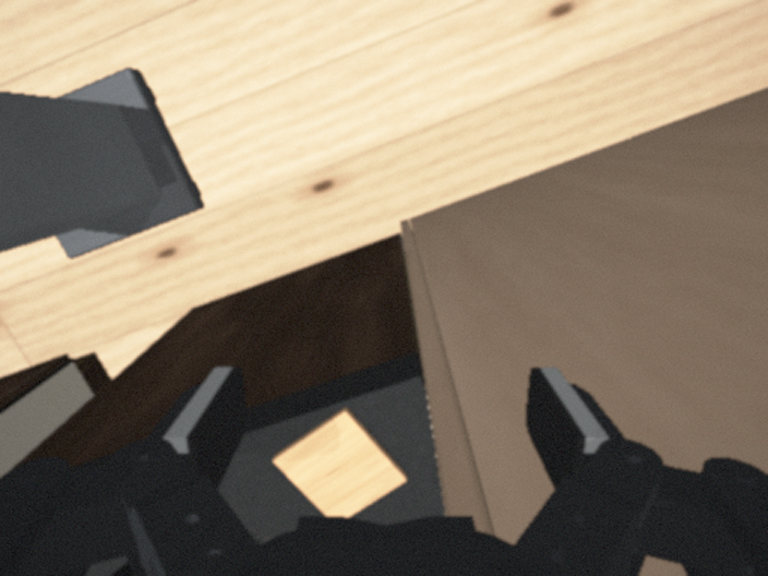

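The scene view shows the small cup on the mixer at about (300,240), and the one-, two- and three-stud blocks at (325,325), (395,360) and (478,395). The real large cup is in the three-stud block, with the pink look-alike behind it at (515,325) and a brass pole near the jigger. Next I measure from depth.

Run:
```python
from h import *
def bar(P,c,z0,z1,r):
    m=(P[...,2]>z0)&(P[...,2]<z1)&(np.hypot(P[...,0]-c[0],P[...,1]-c[1])<r)
    return m
for n in ['scene','top']:
    z=np.load(n+'0.npz'); C=cal(n); P=cloud(C,z['d'])
    for nm,c,zt in [('small',(565,53),162),('large',(511,-402),122)]:
        m=bar(P,c,zt-9,zt+12,60); Q=P[m]
        print(n,nm,len(Q),np.median(Q[:,2]),np.percentile(Q[:,2],[5,95]).round(1))
        (cx,cy),(w,h),a=cv2.minAreaRect(Q[:,:2].astype(np.float32)); print('  rect',round(cx,1),round(cy,1),round(w,1),round(h,1),round(a,1),Q.mean(0).round(1))
        m=bar(P,c,zt-36-5,zt-36+6,45);Q=P[m];print('  shoulder',len(Q),Q.mean(0).round(1) if len(Q) else '')
    m=bar(P,(565,53),55,66,70);Q=P[m]
    # housing annulus outer: enclosing circle
    print('  housing',len(Q),cv2.minEnclosingCircle(Q[:,:2].astype(np.float32)), np.median(Q[:,2]))
    for nm,c in [('one',(463,-130)),('two',(482,-267)),('three',(511,-402))]:
        m=bar(P,c,17,27,75);Q=P[m]; r=cv2.minAreaRect(Q[:,:2].astype(np.float32)); print('  block',nm,len(Q),np.round(r[0],1),np.round(r[1],1),round(r[2],1),np.median(Q[:,2]).round(1))
        m=bar(P,c,2,11,24);Q=P[m]; print('  floor',len(Q),Q.mean(0).round(1) if len(Q) else '')
for n,(u,v,w,h) in {'scene':(175,110,190,200),'top':(130,150,270,140)}.items():
    im=np.load(n+'0.npz')['im'][v:v+h,u:u+w]; save(n+'0c',im,min(800/w,600/h))
```

```text
scene small 74 160.24184612937762 [154.1 162.4]
  rect 563.8 50.3 48.0 17.7 40.8 [560.   46.1 159.5]
  shoulder 62 [559.   41.6 125.2]
scene large 169 120.61542389908122 [114.1 122.8]
  rect 511.8 -401.6 18.2 44.3 87.4 [ 509.3 -402.9  119.8]
  shoulder 254 [ 505.4 -409.1   84.8]
  housing 259 ((560.1890258789062, 47.14817810058594), 54.95081329345703) 58.98147084372286
  block one 933 [ 451.2 -131.7] [104.7 120.7] 87.4 21.1
  floor 146 [ 466.3 -125.5    5.7]
  block two 1034 [ 475.2 -268.7] [122.1 102.3] 4.4 21.0
  floor 186 [ 484.6 -264.8    5.6]
  block three 899 [ 503.7 -401.4] [119.3 101.7] 4.3 21.1
  floor 22 [ 499.2 -407.6    6.4]
top small 177 162.3368210571107 [158.4 165.8]
  rect 562.1 51.2 43.8 18.1 40.6 [561.5  50.5 162.2]
  shoulder 134 [561.3  48.9 124.9]
top large 183 122.15698233679925 [117.7 125.4]
  rect 512.0 -399.9 18.2 44.7 86.4 [ 511.6 -399.3  121.9]
  shoulder 307 [ 509.4 -395.4   85.3]
  housing 634 ((561.2556762695312, 51.43449783325195), 56.9734001159668) 59.86023832902351
  block one 1510 [ 450.1 -131.5] [ 99.9 119.7] 87.1 22.4
  floor 301 [ 462.8 -129.9    7. ]
  block two 1428 [ 472.8 -267.9] [120.2 100. ] 4.6 22.2
  floor 308 [ 482.6 -266.9    6.9]
  block three 1117 [ 502. -401.] [121.  101.2] 3.9 22.0
  floor 0
```

View pics/top0c.png

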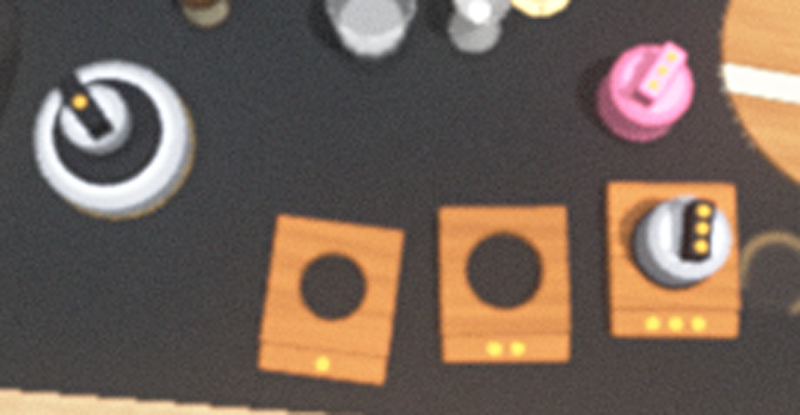

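View pics/scene0c.png

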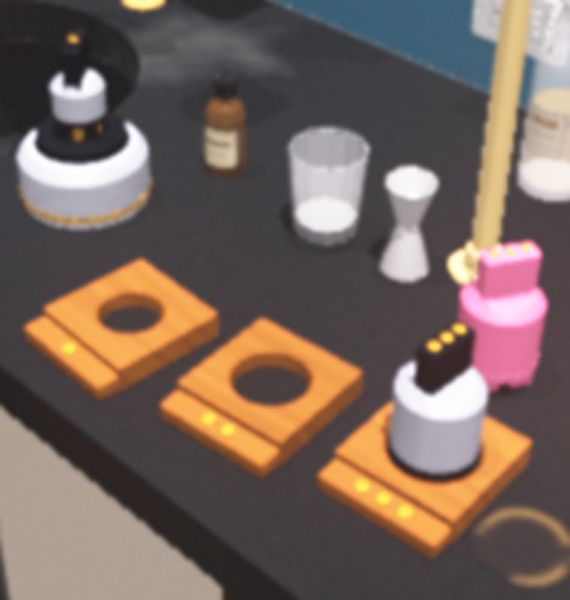

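```bash
cat >> h.py <<'E'
def st():
    s=sensors.get_state(); R=RT(s['orientation']); p=np.array(s['position'])
    zang=np.degrees(np.arctan2(R[1,2],R[0,2]))
    return s,R,p,zang
def togo(xy,z,ang=None):
    """tool-axis shift cm to reach TCP point; ang desired jaw angle deg (mod 180)"""
    s,R,p,za=st(); d=R.T@(np.array([xy[0],xy[1],z])-p)/10
    t=None
    if ang is not None:
        # tool x down: positive turn about x -> world yaw negative
        t=-np.radians((ang-za+90)%180-90)
    print('t',round(s['time_s'],2),'tcp',p.round(1),'jaw',round(za,1),'shift',d.round(2),'turn',t,'j6',round(s['joint_pos'][5],2),'w',round(s['grip_width'],1),'F',np.round(s['ft_force'],1))
E
python3 - <<'E'
from h import *
s,R,p,za=st(); print(R.round(3),za)
C=cal('wrist'); print('cam in tool',R.T@(-C[3].T@C[4]-p), (R.T@C[3].T).round(3))
togo((563,51),260,130.6)
E
```

```text
[[-0.    -0.938  0.346]
 [ 0.     0.346  0.938]
 [-1.     0.     0.   ]] 69.72782766200677
cam in tool [-117.55539377   75.31126587   -0.23890634] [[ 0.    -0.294  0.956]
 [-0.    -0.956 -0.294]
 [ 1.    -0.    -0.001]]
t 1.15 tcp [233.9 633.2 256.3] jaw 69.7 shift [ -0.37 -51.05 -43.21] turn -1.0624198301393963 j6 -0.04 w 85.4 F [0.9 0.5 0.5]
```

Run:
```python
from h import *
A=np.array([234,633]);B=np.array([563,51]);L=np.linalg.norm(B-A);u=(B-A)/L
for n in ['scene','top']:
    P=cloud(cal(n),np.load(n+'0.npz')['d']); z=P[...,2]
    q=P[...,:2]-A; s=q@u; dd=np.abs(q@np.array([-u[1],u[0]]))
    m=(z>120)&(z<700)&(dd<170)&(s>-50)&(s<L+150)&(np.load(n+'0.npz')['d']>0)
    Q=P[m]; print(n,len(Q)); 
    if len(Q): print(np.c_[Q,dd[m]][:: max(1,len(Q)//15)].round(0))
    # pole
    m=(z>60)&(z<500)&(np.hypot(P[...,0]-690,P[...,1]+290)<60); print('pole',P[m].mean(0) if m.any() else 0, m.sum())
togo((563,51),260,-49.4)
```

```text
scene 3921
[[363. 669. 398. 130.]
 [744.  -6. 435. 129.]
 [417. 624. 367. 155.]
 [405. 621. 350. 143.]
 [362. 658. 331. 124.]
 [395. 624. 315. 136.]
 [436. 617. 291. 167.]
 [381. 623. 280. 123.]
 [363. 713. 242. 152.]
 [397. 620. 238. 136.]
 [363. 626. 223. 108.]
 [363. 699. 182. 145.]
 [427. 619. 167. 161.]
 [416. 615. 148. 150.]
 [400. 622. 124. 139.]
 [550.  39. 121.  17.]]
pole [ 721.44018476 -287.39973185  303.68001226] 2125
top 1283
[[783.   4. 444. 169.]
 [770.  21. 443. 165.]
 [764.  22. 443. 161.]
 [761.  -0. 445. 147.]
 [758.  -3. 444. 143.]
 [756.   8. 441. 147.]
 [747.  40. 446. 154.]
 [751.  -2. 442. 137.]
 [743.  48. 443. 155.]
 [744.   5. 443. 135.]
 [743.  29. 436. 146.]
 [578.  58. 161.  16.]
 [564.  53. 168.   1.]
 [566.  35. 126.   5.]
 [553.  63. 124.   3.]
 [543.  48. 126.  19.]]
pole [ 720.51779787 -279.63905055  335.46312921] 1562
t 1.15 tcp [233.9 633.2 256.3] jaw 69.7 shift [ -0.37 -51.05 -43.21] turn -1.0624198301393963 j6 -0.04 w 85.4 F [0.9 0.5 0.5]
```

Call:
{"fn": "carry_out", "kwargs": {
  "moves": [
    [[0, -51, -43.2], 0, 100],
    [[0, -51, -43.2], 0, 100],
    [[0, -51, -43.2], 0, 100],
    [[0, -51, -43.2], 0, 100],
    [[0, -51, -43.2], 0.12, 100],
    [[0, -51, -43.2], 0.24, 100],
    [[0, -51, -43.2], 0.36, 100],
    [[0, -51, -43.2], 0.48, 100]
  ]
}}

```text
time_s: 1.82
position: [398.3, 341.1, 256.5]
orientation: [-0.141, 1.57, 0.591]
ft_force: [1.6, 1.1, -0.4]
grip_width: 85.8
```

```bash
python3 -c "
from h import *
togo((563,51),260,-49.4)"
```

```text
t 1.82 tcp [398.3 341.1 256.5] jaw 41.9 shift [ -0.35 -32.6   -7.12] turn -1.5479746965859467 j6 -0.07 w 85.8 F [ 1.6  1.1 -0.4]
```

Call:
{"fn": "carry_out", "kwargs": {
  "moves": [
    [[0, -32.6, -7.1], 1.59, 100],
    [[0, -32.6, -7.1], 1.59, 100],
    [[0, -32.6, -7.1], 1.59, 100],
    [[0, -32.6, -7.1], 1.59, 100],
    [[0, -32.6, -7.1], 1.59, 100],
    [[0, -32.6, -7.1], 1.59, 100],
    [[0, -32.6, -7.1], 1.59, 100],
    [[0, -32.6, -7.1], 1.59, 100]
  ]
}}

```text
time_s: 2.48
position: [564.8, 52.0, 256.6]
orientation: [0.351, 1.57, 0.082]
ft_force: [0.2, 1.0, 0.2]
grip_width: 85.1
```

```bash
python3 -c "
from h import *
togo((563,51),260,-49.4)"
```

```text
t 2.48 tcp [564.8  52.  256.6] jaw -15.4 shift [-0.34 -0.14 -0.15] turn 0.5928044494448848 j6 0.32 w 85.1 F [0.2 1.  0.2]
```

Call:
{"fn": "carry_out", "kwargs": {
  "moves": [
    [[0, 0, 0], 0.59, 100],
    [[0, 0, 0], 0.59, 100],
    [[0, 0, 0], 0.59, 100],
    [[0, 0, 0], 0.59, 100],
    [[0, 0, 0], 0.59, 100],
    [[0, 0, 0], 0.59, 100]
  ]
}}

```text
time_s: 2.98
position: [564.2, 54.0, 256.4]
orientation: [0.812, 1.571, -0.046]
ft_force: [0.5, 0.1, 0.0]
grip_width: 85.3
```

Run:
```python
from h import *
togo((563,51),260,-49.4)
C=cal('wrist'); im,d=optics.camera('wrist'); save('w1',im); np.savez('w1.npz',im=im,d=d)
P=cloud(C,d)
m=(P[...,2]>153)&(P[...,2]<175)&(np.hypot(P[...,0]-563,P[...,1]-51)<50);Q=P[m]
print(len(Q),cv2.minAreaRect(Q[:,:2].astype(np.float32)),np.median(Q[:,2]))
for l in ['small_cup','drive_seat']: print(optics.place_of('wrist',l))
```

```text
t 2.98 tcp [564.2  54.  256.4] jaw -49.1 shift [-0.36 -0.29  0.15] turn 0.0045501796086504466 j6 0.91 w 85.3 F [0.5 0.1 0. ]
1535 ((563.5625, 52.04063034057617), (43.5511474609375, 18.005767822265625), 40.44881820678711) 161.77357329677116
[{'point': [563.9, 50.8, 66.1], 'p': 0.88}]
[]
```

View pics/w1.png

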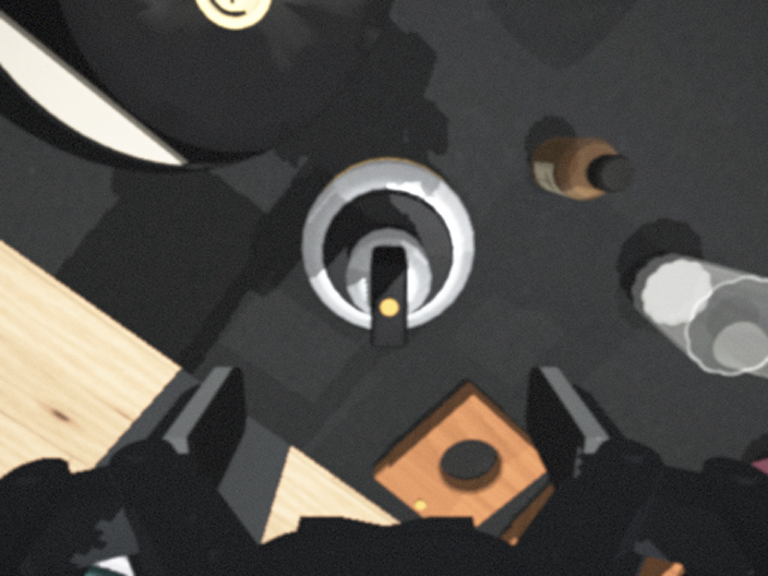

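The wrist view shows the mixer at (388,240) with the grip bar vertical at (388,295), centred between the fingers. The bar measures (563.5, 52.0), top 161.8 mm, which agrees with the text. Now descend and grip.

Call:
{"fn": "carry_out", "kwargs": {
  "moves": [
    [[3.5, -0.2, 0.1], 0, 100],
    [[7, -0.2, 0.1], 0, 100],
    [[9, -0.2, 0.1], 0, 100],
    [[10, -0.2, 0.1], 0, 100],
    [[10, -0.2, 0.1], 0, 100],
    [[10, -0.2, 0.1], 0, 0],
    [[10, -0.2, 0.1], 0, 0],
    [[10, -0.2, 0.1], 0, 0]
  ],
  "newtons": 50
}}

```text
time_s: 3.8
position: [564.0, 52.1, 158.1]
orientation: [0.893, 1.568, 0.041]
ft_force: [-0.6, 0.3, 0.2]
grip_width: 51.8
```

Call:
{"fn": "carry_out", "kwargs": {
  "moves": [
    [[0, 0, 0], 0, 0],
    [[0, 0, 0], 0, 0],
    [[0, 0, 0], 0, 0],
    [[0, 0, 0], 0, 0]
  ]
}}

```text
time_s: 4.13
position: [563.6, 52.1, 156.9]
orientation: [0.87, 1.57, 0.017]
ft_force: [-0.7, 0.1, 3.1]
grip_width: 17.3
```

Call:
{"fn": "carry_out", "kwargs": {
  "moves": [
    [[-0.5, 0, 0], 0, 0],
    [[-1.5, 0, 0], 0, 0],
    [[-3, 0, 0], 0, 0],
    [[-6, 0, 0], 0, 0],
    [[-9, 0, 0], 0, 0],
    [[-9, 0, 0], 0, 0]
  ]
}}

```text
time_s: 4.63
position: [564.6, 52.1, 253.4]
orientation: [0.902, 1.563, 0.049]
ft_force: [0.5, -0.8, -1.1]
grip_width: 17.1
```

Run:
```python
from h import *
togo((463,-130),200,-49.4)
for n in ['top','scene','wrist']:
    C=cal(n); im,d=optics.camera(n); save(n+'2',im); np.savez(n+'2.npz',im=im,d=d)
```

```text
t 4.63 tcp [564.6  52.1 253.4] jaw -48.9 shift [  5.25 -19.66   7.01] turn 0.009213966561701209 j6 0.9 w 17.1 F [ 0.5 -0.8 -1.1]
```

View pics/wrist2.png

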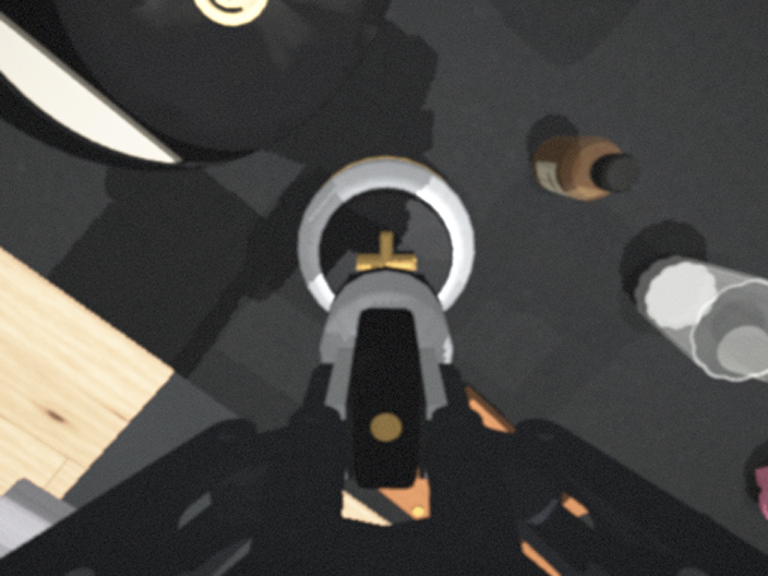

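View pics/scene2.png

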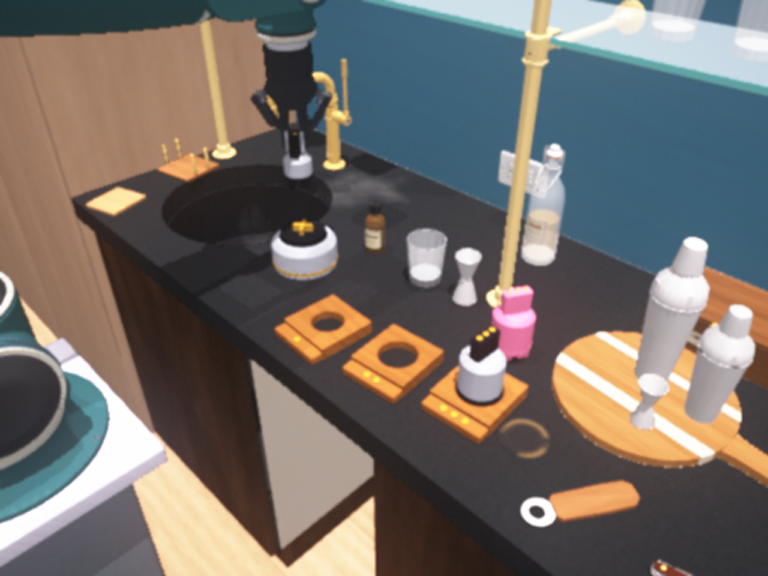

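The wrist and scene views show the cup in the gripper and the brass cross uncovered at (386,262). Next I go to a spot just short of slot one, where the wrist camera can see the well.

Call:
{"fn": "carry_out", "kwargs": {
  "moves": [
    [[1, -25.6, 7], 0, 0],
    [[1, -25.6, 7], 0, 0],
    [[1, -25.6, 7], 0, 0],
    [[1, -25.6, 7], 0, 0],
    [[1, -25.6, 7], 0, 0],
    [[1, -25.6, 7], 0, 0],
    [[1, -25.6, 7], 0, 0],
    [[1, -25.6, 7], 0, 0]
  ]
}}

```text
time_s: 5.45
position: [414.4, -171.3, 235.0]
orientation: [-2.34, 1.569, 3.086]
ft_force: [-0.6, 1.1, -1.6]
grip_width: 17.2
```

Run:
```python
from h import *
togo((463,-130),240,-49.4)
sensors
n='wrist'
C=cal(n); im,d=optics.camera(n); save(n+'3',im); np.savez(n+'3.npz',im=im,d=d,R=C[3],t=C[4],k=C[:3])
C2=cal(n); print((-C[3].T@C[4]).round(1),(-C2[3].T@C2[4]).round(1))
print(optics.place_of('wrist','holder_one_slot'))
n='top'
C=cal(n); im,d=optics.camera(n); save(n+'3',im); np.savez(n+'3.npz',im=im,d=d)
```

```text
t 5.45 tcp [ 414.4 -171.3  235. ] jaw -49.1 shift [-0.51  6.37  0.06] turn 0.005516324784770683 j6 0.41 w 17.2 F [-0.6  1.1 -1.6]
[ 471.  -122.3  352.5] [ 471.9 -121.1  352.7]
[{'point': [459.0, -132.5, 3.0], 'p': 0.71}]
```

View pics/wrist3.png

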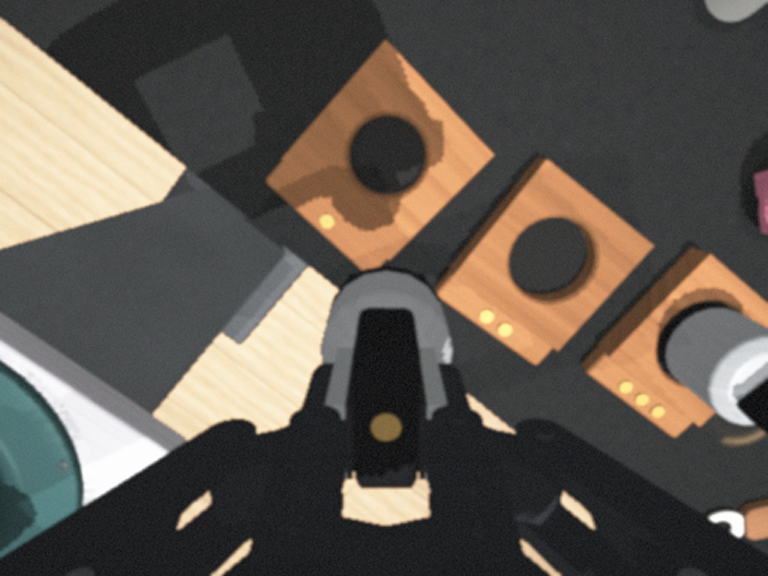

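View pics/top3.png

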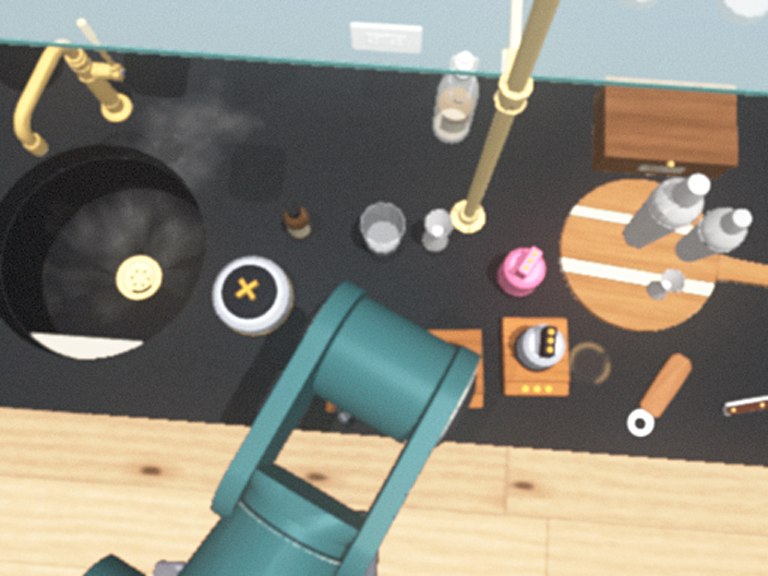

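```bash
cat >> h.py <<'E'
from scipy.optimize import least_squares
def well(C,im,d,c,r,ztop=22):
    P=cloud(C,d); z=P[...,2]
    near=np.hypot(P[...,0]-c[0],P[...,1]-c[1])<r+12
    m=(near&(z<15)&(d>0)).astype(np.uint8)
    m=cv2.morphologyEx(m,cv2.MORPH_CLOSE,np.ones((3,3)))
    n,l,s,ce=cv2.connectedComponentsWithStats(m); k=1+np.argmax(s[1:,4])
    cs,_=cv2.findContours((l==k).astype(np.uint8),cv2.RETR_EXTERNAL,cv2.CHAIN_APPROX_NONE)
    ct=max(cs,key=len)[:,0].astype(float)
    X=np.array([atz(C,u,v,ztop)[:2] for u,v in ct])
    f=lambda q:np.hypot(X[:,0]-q[0],X[:,1]-q[1])-q[2]
    q=least_squares(f,[*c,r],loss='soft_l1',f_scale=1).x
    top=P[(z>18)&(z<26)&(np.hypot(P[...,0]-c[0],P[...,1]-c[1])<75)]
    rc=cv2.minAreaRect(top[:,:2].astype(np.float32))
    fl=P[near&(z<12)&(d>0)&(np.hypot(P[...,0]-c[0],P[...,1]-c[1])<r-8)]
    print('well',q.round(1),'res',np.abs(f(q)).mean().round(2),'rect',np.round(rc[0],1),np.round(rc[1],1),round(rc[2],1),'topz',np.median(top[:,2]).round(1),'floor',np.median(fl[:,2]).round(1) if len(fl) else None)
    return q
E
python3 - <<'E'
from h import *
for n in ['top','scene']:
    z=np.load(n+'0.npz'); print(n)
    well(cal(n),z['im'],z['d'],(463,-130),27); well(cal(n),z['im'],z['d'],(483,-267),31)
for i in range(3):
    C=cal('wrist'); im,d=optics.camera('wrist'); print('wrist')
    well(C,im,d,(463,-130),27); well(C,im,d,(483,-267),31)
togo((463,-130),240,-49.4)
E
```

```text
top
well [ 459.3 -132.1   25.5] res 0.53 rect [ 450.3 -131.5] [ 99.9 119.3] 87.1 topz 22.4 floor 7.1
well [ 482.2 -266.5   29.4] res 0.57 rect [ 472.7 -267.9] [119.9 100. ] 4.6 topz 22.3 floor 6.9
scene
well [ 457.5 -137.6   23.2] res 1.25 rect [ 455.3 -131.9] [104.7 112.5] 87.4 topz 21.1 floor 5.5
well [ 480.  -271.2   27.9] res 0.96 rect [ 478.7 -268.4] [115.1 102.3] 4.4 topz 21.1 floor 5.7
wrist
well [ 460.3 -131.9   25.9] res 0.24 rect [ 452.6 -131.8] [ 99.9 115.2] 87.0 topz 22.0 floor 6.3
well [ 482.7 -265.    29.1] res 0.42 rect [ 475.3 -267.9] [115.4 101.1] 4.8 topz 22.0 floor 6.4
wrist
well [ 460.3 -132.    25.9] res 0.22 rect [ 452.9 -131.9] [100.3 114.2] 86.9 topz 22.0 floor 6.4
well [ 482.7 -264.9   29.1] res 0.37 rect [ 475.3 -267.9] [115.3 101.2] 4.8 topz 22.0 floor 6.4
wrist
well [ 460.3 -131.9   25.9] res 0.22 rect [ 451.3 -131.8] [100.4 117.7] 86.8 topz 22.0 floor 6.3
well [ 482.8 -265.    29.2] res 0.39 rect [ 474.  -267.9] [118.2 101.2] 4.8 topz 22.1 floor 6.4
t 5.75 tcp [ 417.  -168.3  235.9] jaw -48.8 shift [-0.41  5.99  0.15] turn 0.010570805392763019 j6 0.41 w 16.9 F [-0.2  0.4 -1.5]
```

```bash
python3 -c "
from h import *
togo((460.2,-132),130,-49.4)"
```

```text
t 5.75 tcp [ 417.  -168.3  235.9] jaw -48.8 shift [10.59  5.65  0.13] turn 0.010570805392763019 j6 0.41 w 16.9 F [-0.2  0.4 -1.5]
```

Call:
{"fn": "carry_out", "kwargs": {
  "moves": [
    [[3, 4, 0.1], 0, 0],
    [[6, 5.65, 0.13], 0, 0],
    [[9, 5.65, 0.13], 0, 0],
    [[10.5, 5.65, 0.13], 0, 0],
    [[10.5, 5.65, 0.13], 0, 0],
    [[10.5, 5.65, 0.13], 0, 0]
  ]
}}

```text
time_s: 6.25
position: [460.1, -132.2, 131.2]
orientation: [-2.635, 1.569, 2.796]
ft_force: [0.1, -0.7, -0.6]
grip_width: 17.2
```

Run:
```python
from h import *
togo((460.2,-132),92.5)
n='wrist';im,d=optics.camera(n); save('w4',im)
n='scene';im,d=optics.camera(n); save('s4',im[150:300,150:350],4)
togo((460.2,-132),92.5)
```

```text
t 6.25 tcp [ 460.1 -132.2  131.2] jaw -48.8 shift [ 3.87  0.03 -0.  ] turn None j6 0.52 w 17.2 F [ 0.1 -0.7 -0.6]
t 6.35 tcp [ 460.7 -132.8  132.9] jaw -48.9 shift [ 4.04  0.02 -0.1 ] turn None j6 0.52 w 17.3 F [ 0.7 -0.3 -1.5]
```

View pics/w4.png

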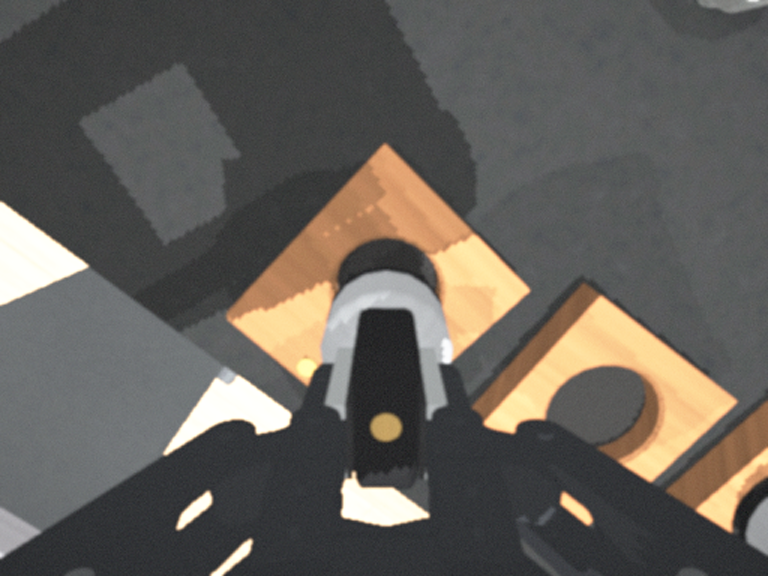

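View pics/s4.png

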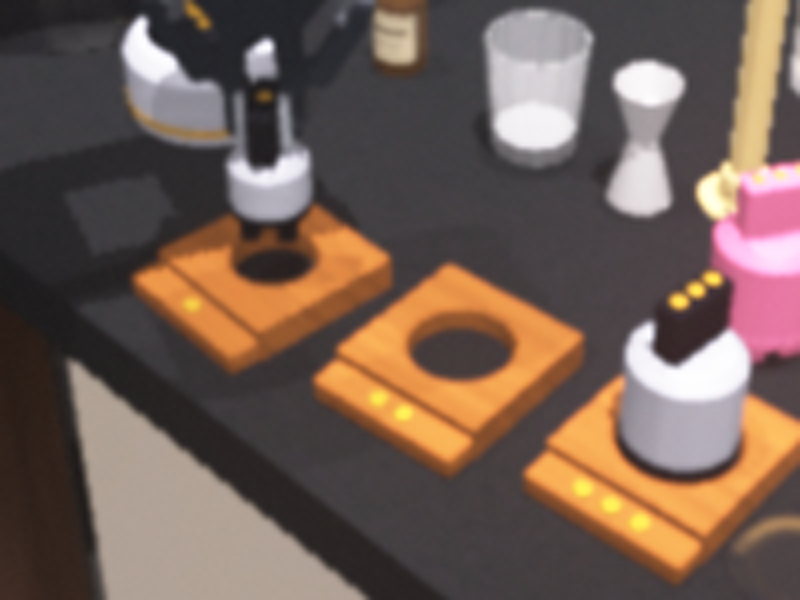

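The cup hangs centred over the one-stud well: the hole is at (388,270) in the wrist view and the scene view agrees. Lowering in steps.

Call:
{"fn": "carry_out", "kwargs": {
  "moves": [
    [[1, 0, 0], 0, 0],
    [[2, 0, 0], 0, 0],
    [[2.6, 0, 0], 0, 0],
    [[3, 0, 0], 0, 0],
    [[3.3, 0, 0], 0, 0],
    [[3.3, 0, 0], 0, 0]
  ]
}}

```text
time_s: 6.85
position: [459.7, -132.8, 97.6]
orientation: [-2.621, 1.57, 2.809]
ft_force: [-0.3, -0.1, -0.8]
grip_width: 17.3
```

Run:
```python
from h import *
togo((460.2,-132),92.5)
n='scene';im,d=optics.camera(n); save('s5',im[150:300,150:350],4)
togo((460.2,-132),92.5)
```

```text
t 6.85 tcp [ 459.7 -132.8   97.6] jaw -48.9 shift [ 0.51  0.09 -0.03] turn None j6 0.52 w 17.3 F [-0.3 -0.1 -0.8]
t 6.9 tcp [ 459.9 -132.9   98.1] jaw -48.9 shift [ 0.56  0.08 -0.05] turn None j6 0.52 w 17.3 F [-0.2 -0.1 -1.7]
```

View pics/s5.png

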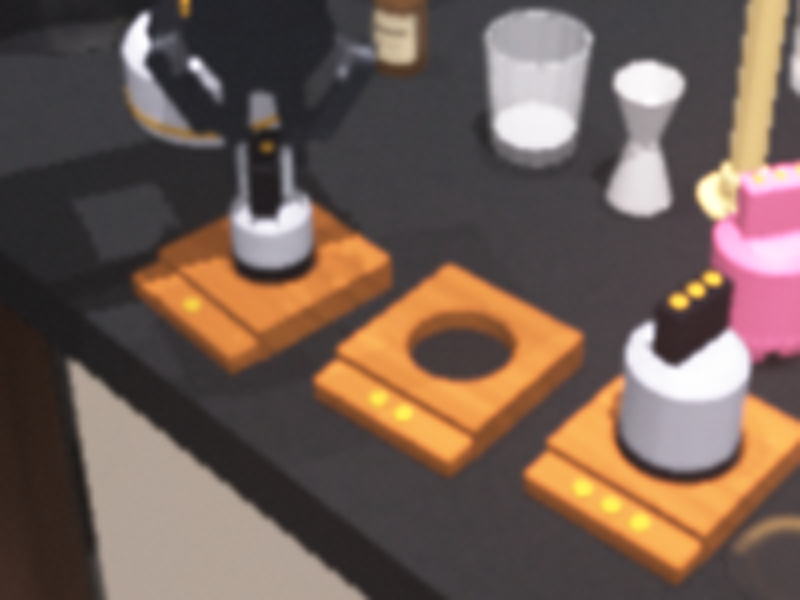

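Call:
{"fn": "carry_out", "kwargs": {
  "moves": [
    [[0.3, 0.05, 0], 0, 0],
    [[0.5, 0.05, 0], 0, 0],
    [[0.6, 0.05, 0], 0, 0],
    [[0.6, 0.05, 0], 0, 0]
  ]
}}

```text
time_s: 7.23
position: [460.6, -132.7, 93.1]
orientation: [0.45, 1.57, -0.403]
ft_force: [-1.9, 0.5, 5.8]
grip_width: 17.1
```

Contact with the floor (5.8 N up, z 93). Release and check.

Call:
{"fn": "carry_out", "kwargs": {
  "moves": [
    [[0, 0, 0], 0, 60],
    [[0, 0, 0], 0, 60],
    [[0, 0, 0], 0, 60],
    [[0, 0, 0], 0, 60],
    [[0, 0, 0], 0, 60]
  ]
}}

```text
time_s: 7.65
position: [460.3, -132.5, 92.2]
orientation: [-2.573, 1.571, 2.857]
ft_force: [0.6, -0.0, -0.1]
grip_width: 51.5
```

Call:
{"fn": "carry_out", "kwargs": {
  "moves": [
    [[-2, 0, 0], 0, 60],
    [[-6, 0, 0], 0, 80],
    [[-10, 0, 0], 0, 100],
    [[-13, 0, 0], 0, 100],
    [[-13, 0, 0], 0, 100]
  ]
}}

```text
time_s: 8.07
position: [461.8, -133.0, 229.1]
orientation: [0.521, 1.562, -0.331]
ft_force: [0.5, -0.2, 0.8]
grip_width: 85.3
```

Run:
```python
from h import *
togo((512,-401),260,-93.5)
n='wrist';C=cal(n);im,d=optics.camera(n); save('w6',im); P=cloud(C,d)
for nm,c,z0,z1,r in [('bar',(460,-132),92,104,40),('shoulder',(460,-132),57,67,30)]:
    m=(P[...,2]>z0)&(P[...,2]<z1)&(np.hypot(P[...,0]-c[0],P[...,1]-c[1])<r);Q=P[m]; print(nm,len(Q),np.median(Q[:,2]),cv2.minAreaRect(Q[:,:2].astype(np.float32)))
n='scene';im,d=optics.camera(n); save('s6',im[150:300,150:350],4)
```

```text
t 8.07 tcp [ 461.8 -133.   229.1] jaw -48.9 shift [ -2.98 -13.83  23.51] turn 0.7788735700598146 j6 0.52 w 85.3 F [ 0.5 -0.2  0.8]
bar 1121 97.85358182775462 ((460.44305419921875, -132.56454467773438), (43.708534240722656, 17.715919494628906), 41.573673248291016)
shoulder 629 60.57051520633778 ((461.515625, -131.1201171875), (39.758689880371094, 42.97214126586914), 43.63521194458008)
```

View pics/s6.png

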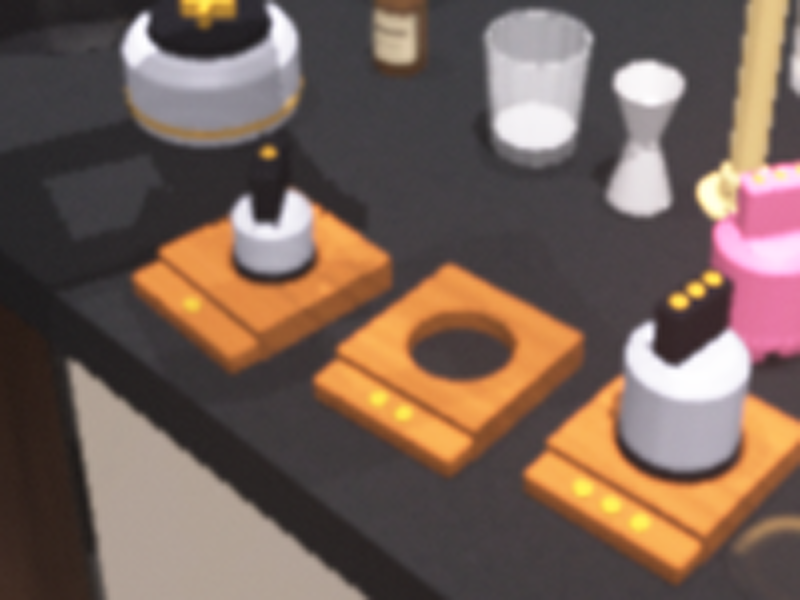

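View pics/w6.png

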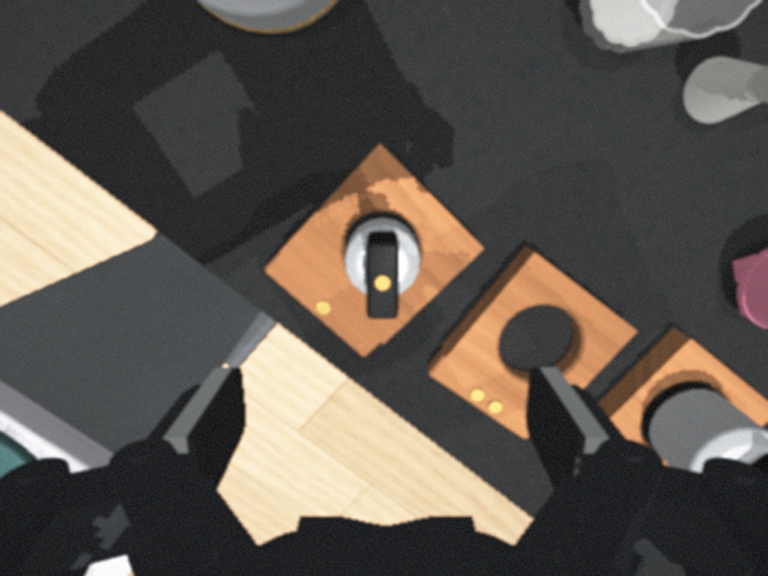

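Small cup is seated: bar top measures 97.9 mm (98 expected), centre (460.4, -132.6), and the block in the picture shows one stud. On to the large cup.

Call:
{"fn": "carry_out", "kwargs": {
  "moves": [
    [[-3, -13.8, 23.5], 0.78, 100],
    [[-3, -13.8, 23.5], 0.78, 100],
    [[-3, -13.8, 23.5], 0.78, 100],
    [[-3, -13.8, 23.5], 0.78, 100],
    [[-3, -13.8, 23.5], 0.78, 100],
    [[-3, -13.8, 23.5], 0.78, 100],
    [[-3, -13.8, 23.5], 0.78, 100],
    [[-3, -13.8, 23.5], 0.78, 100]
  ]
}}

```text
time_s: 8.83
position: [510.7, -404.2, 249.8]
orientation: [-1.976, 1.568, 2.669]
ft_force: [-0.7, 0.1, 0.2]
grip_width: 85.3
```

Run:
```python
from h import *
togo((512,-401),260,-93.5)
n='wrist'
for i in range(2):
    C=cal(n);im,d=optics.camera(n); save('w7%d'%i,im); P=cloud(C,d)
    for nm,c,z0,z1,r in [('bar',(512,-401),113,130,40)]:
        m=(P[...,2]>z0)&(P[...,2]<z1)&(np.hypot(P[...,0]-c[0],P[...,1]-c[1])<r);Q=P[m]; rc=cv2.minAreaRect(Q[:,:2].astype(np.float32)); print(nm,len(Q),np.median(Q[:,2]),rc)
print(optics.place_of(n,'large_cup'))
togo(rc[0],116,-93.5)
```

```text
t 8.83 tcp [ 510.7 -404.2  249.8] jaw -93.9 shift [-1.02  0.11 -0.33] turn -0.00652097820015646 j6 0.93 w 85.3 F [-0.7  0.1  0.2]
bar 1187 121.8105701253734 ((513.1934204101562, -400.3066711425781), (17.969797134399414, 43.558929443359375), 87.61996459960938)
bar 1189 121.87928861060898 ((513.0100708007812, -400.01800537109375), (17.632333755493164, 43.968746185302734), 86.5757064819336)
[{'point': [629.1, -373.5, 1.3], 'p': 0.68}, {'point': [520.9, -395.8, 6.7], 'p': 0.6}]
t 8.98 tcp [ 510.7 -400.   250.6] jaw -93.5 shift [1.346e+01 2.600e-01 1.000e-02] turn -0.0008021509755132457 j6 0.93 w 85.4 F [-0.7  0.3 -0.2]
```

View pics/w71.png

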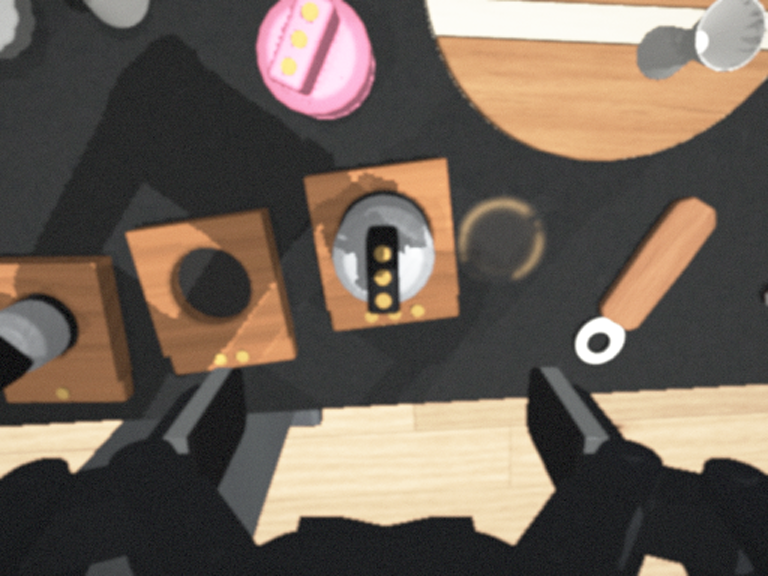

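The three-stud bar is at (383,270), vertical and centred between the fingers; top 121.8 mm (122 expected), centre about (513, -400). Grip it.

Call:
{"fn": "carry_out", "kwargs": {
  "moves": [
    [[4, 0.2, 0], 0, 100],
    [[8, 0.2, 0], 0, 100],
    [[11.5, 0.2, 0], 0, 100],
    [[13, 0.2, 0], 0, 100],
    [[13.4, 0.2, 0], 0, 100],
    [[13.4, 0.2, 0], 0, 0],
    [[13.4, 0.2, 0], 0, 0],
    [[13.4, 0.2, 0], 0, 0]
  ],
  "newtons": 70
}}

```text
time_s: 9.65
position: [513.8, -400.9, 121.0]
orientation: [0.93, 1.567, -0.703]
ft_force: [0.0, -0.2, 0.6]
grip_width: 51.8
```

Call:
{"fn": "carry_out", "kwargs": {
  "moves": [
    [[0, 0, 0], 0, 0],
    [[0, 0, 0], 0, 0],
    [[0, 0, 0], 0, 0],
    [[0, 0, 0], 0, 0],
    [[0, 0, 0], 0, 0]
  ]
}}

```text
time_s: 10.07
position: [513.4, -400.7, 119.6]
orientation: [1.007, 1.569, -0.626]
ft_force: [0.7, 1.4, 6.2]
grip_width: 16.8
```

Run:
```python
from h import *
togo((510,-402),116,-93.5)
togo((510,-402),116,-93.5)
# coupling from top3/scene4-ish
z=np.load('top3.npz'); C=cal('top'); P=cloud(C,z['d']); im=z['im'].astype(int)
for z,C,n in [(np.load('top3.npz'),cal('top'),'top'),(np.load('scene2.npz'),cal('scene'),'scene')]:
    P=cloud(C,z['d']);im=z['im'].astype(int)
    m=(P[...,2]>78)&(P[...,2]<90)&(np.hypot(P[...,0]-564,P[...,1]-52)<35)
    Q=P[m];print(n,len(Q),Q.mean(0).round(1),np.median(Q[:,2]))
    def cost(q):
        d=Q[:,:2]-q[:2];c,s=np.cos(q[2]),np.sin(q[2]);a=d@[c,s];b=d@[-s,c]
        def out(a,b):return np.hypot(np.maximum(abs(a)-18,0),np.maximum(abs(b)-3.5,0))
        return np.minimum(out(a,b),out(b,a))
    best=min((least_squares(cost,[Q[:,0].mean()+i,Q[:,1].mean()+j,np.radians(t)]) for t in (0,20,40,60,80) for i in(-3,3) for j in (-3,3)),key=lambda r:r.cost)
    print(best.x[:2].round(1),np.degrees(best.x[2])%90,best.cost)
    im2=z['im']; 
im=np.load('top3.npz')['im'][165:225,135:200]; save('top3c',im,9)
im=np.load('wrist2.npz')['im'][95:215,190:325]; save('w2c',im,5)
```

```text
t 10.07 tcp [ 513.4 -400.7  119.6] jaw -93.6 shift [ 0.36 -0.33  0.15] turn -0.0011134327163322263 j6 0.93 w 16.8 F [0.7 1.4 6.2]
t 10.07 tcp [ 513.4 -400.7  119.6] jaw -93.6 shift [ 0.36 -0.33  0.15] turn -0.0011134327163322263 j6 0.93 w 16.8 F [0.7 1.4 6.2]
top 95 [561.9  51.1  84.1] 84.22223198716834
[562.3  51.4] 41.096542737956916 0.10063640100685814
scene 47 [561.8  47.7  81.6] 82.08099501954248
[561.7  48.2] 46.20771282930637 1.5585742933904716
```

View pics/top3c.png

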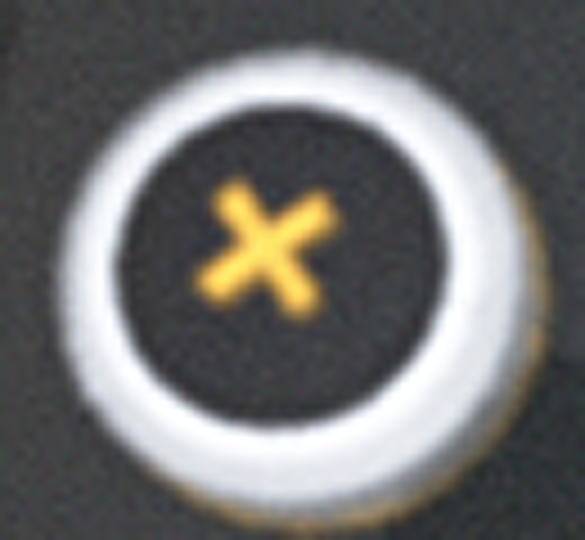

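View pics/w2c.png

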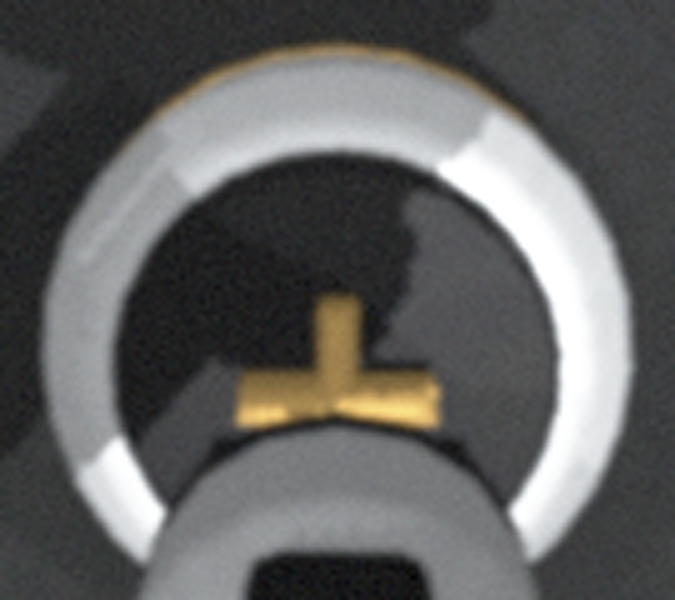

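Call:
{"fn": "carry_out", "kwargs": {
  "moves": [
    [[-1, 0, 0], 0, 0],
    [[-2.5, 0, 0], 0, 0],
    [[-5, 0, 0], 0, 0],
    [[-9, 0, 0], 0, 0],
    [[-13, 0, 0], 0, 0],
    [[-13.3, 0, 0], 0, 0],
    [[-13.3, 0, 0], 0, 0]
  ]
}}

```text
time_s: 10.65
position: [513.5, -401.0, 255.9]
orientation: [0.925, 1.565, -0.708]
ft_force: [0.7, -0.0, -1.7]
grip_width: 16.5
```

Run:
```python
from h import *
n='wrist'; C=cal(n);im,d=optics.camera(n); save('w8',im)
togo((510,6),252,-49)
```

```text
t 10.7 tcp [ 513.  -400.6  252.9] jaw -93.6 shift [ 3.000e-02 -2.830e+00 -4.056e+01] turn -0.7778053899156754 j6 0.93 w 16.9 F [ 0.8  0.3 -2.2]
```

View pics/w8.png

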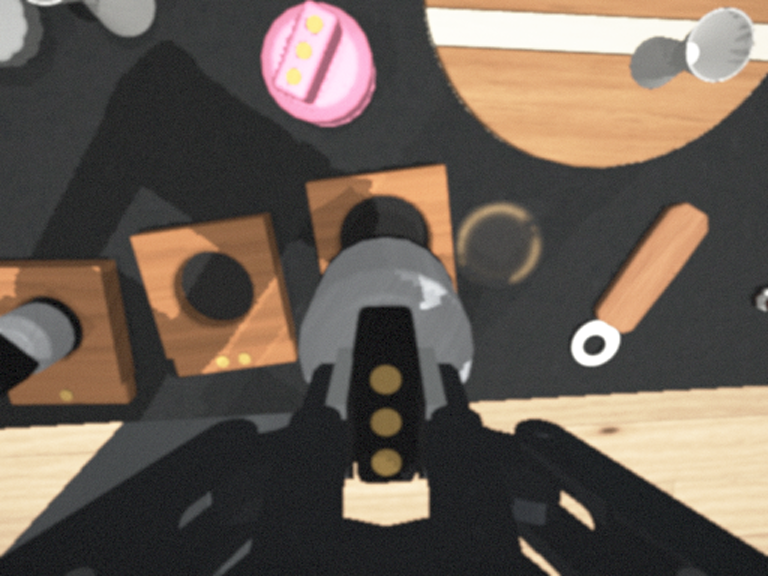

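The large cup is lifted, with its bar held squarely at (385,400) and the three-stud well empty behind it. Carry it towards the mixer, turning on the way.

Call:
{"fn": "carry_out", "kwargs": {
  "moves": [
    [[0, -2.8, -40.5], -0.78, 0],
    [[0, -2.8, -40.5], -0.78, 0],
    [[0, -2.8, -40.5], -0.78, 0],
    [[0, -2.8, -40.5], -0.78, 0],
    [[0, -2.8, -40.5], -0.78, 0],
    [[0, -2.8, -40.5], -0.78, 0],
    [[0, -2.8, -40.5], -0.78, 0],
    [[0, -2.8, -40.5], -0.78, 0]
  ]
}}

```text
time_s: 11.37
position: [509.6, -65.2, 249.7]
orientation: [-2.459, 1.569, 2.974]
ft_force: [0.6, -0.2, -2.9]
grip_width: 16.5
```

Run:
```python
from h import *
togo((510,6),252,-49)
```

```text
t 11.37 tcp [509.6 -65.2 249.7] jaw -48.7 shift [-0.22  4.72 -5.33] turn 0.004623086471451671 j6 0.67 w 16.5 F [ 0.6 -0.2 -2.9]
```

Call:
{"fn": "carry_out", "kwargs": {
  "moves": [
    [[0, 4.7, -5.3], 0, 0],
    [[0, 4.7, -5.3], 0, 0],
    [[0, 4.7, -5.3], 0, 0],
    [[0, 4.7, -5.3], 0, 0]
  ]
}}

```text
time_s: 11.7
position: [510.7, 5.1, 249.9]
orientation: [-2.297, 1.569, 3.136]
ft_force: [0.0, -1.2, -1.8]
grip_width: 16.9
```

```bash
cat >> h.py <<'E'
def cross(P,d,c=(564,52)):
    m=(P[...,2]>77)&(P[...,2]<90)&(d>0)&(np.hypot(P[...,0]-c[0],P[...,1]-c[1])<32)
    Q=P[m]
    def cost(q):
        dd=Q[:,:2]-q[:2];c,s=np.cos(q[2]),np.sin(q[2]);a=dd@[c,s];b=dd@[-s,c]
        out=lambda a,b:np.hypot(np.maximum(abs(a)-18,0),np.maximum(abs(b)-3.5,0))
        return np.minimum(out(a,b),out(b,a))
    best=min((least_squares(cost,[Q[:,0].mean()+i,Q[:,1].mean()+j,np.radians(t)]) for t in (0,20,40,60,80) for i in(-3,3) for j in (-3,3)),key=lambda r:r.cost)
    print('cross',len(Q),best.x[:2].round(1),(np.degrees(best.x[2])%90).round(1),'cost',best.cost.round(2),'z',np.percentile(Q[:,2],[50,95]).round(1))
    return best.x
E
python3 - <<'E'
from h import *
n='wrist'
for i in range(3):
    C=cal(n);im,d=optics.camera(n); P=cloud(C,d); cross(P,d)
    m=(P[...,2]>64)&(P[...,2]<74)&(d>0)&(np.hypot(P[...,0]-564,P[...,1]-52)<48); print('plate z',np.median(P[m][:,2]))
    # housing rim
    m=(P[...,2]>54)&(P[...,2]<66)&(d>0)&(np.hypot(P[...,0]-564,P[...,1]-52)<70);Q=P[m];print('housing',cv2.minEnclosingCircle(Q[:,:2].astype(np.float32)))
save('w9',im); np.savez('w9.npz',im=im,d=d)
togo((563,52),252,-49)
z=np.load('top3.npz'); cross(cloud(cal('top'),z['d']),z['d'])
print(optics.place_of(n,'drive_seat'))
E
```

```text
cross 638 [563.   51.7] 40.0 cost 0.0 z [83.3 84.8]
plate z 70.0309445417088
housing ((563.2088012695312, 51.87703323364258), 55.83868408203125)
cross 647 [563.2  51.3] 41.3 cost 0.0 z [83.3 84.9]
plate z 70.03572633025219
housing ((562.8544921875, 51.88145446777344), 55.79356002807617)
cross 619 [563.   51.7] 39.8 cost 0.0 z [83.3 84.8]
plate z 70.02836438941746
housing ((563.1951293945312, 51.74687576293945), 55.8527717590332)
t 11.85 tcp [511.    3.  250.5] jaw -48.9 shift [-0.16  7.14 -0.28] turn 0.0014643736196125272 j6 0.81 w 17.1 F [-0.  -0.4 -0.9]
cross 96 [562.5  51.2] 41.1 cost 0.1 z [84.2 87.3]
[{'point': [563.1, 51.8, 65.0], 'p': 0.74}]
```

View pics/w9.png

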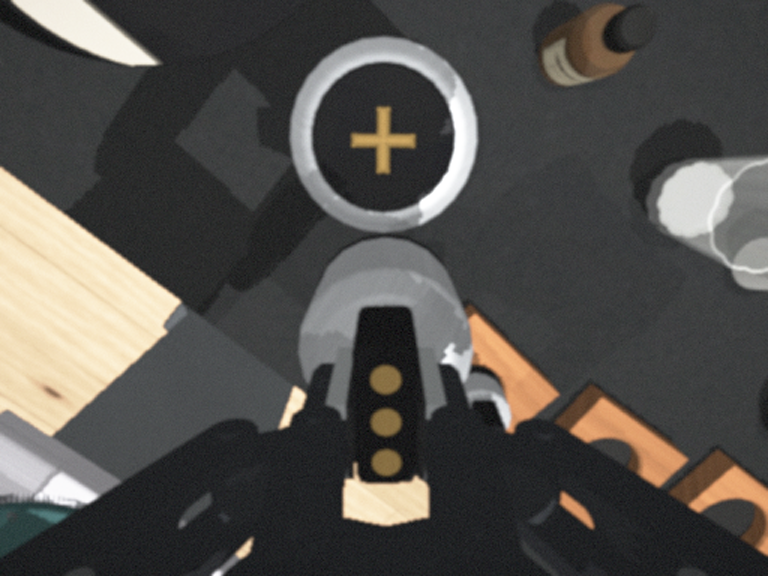

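The cross is at (384,141) in the wrist view, upright in the image and so already aligned with the bar; it measures (563, 51.7) at 40.5°. I check the cup's offset in the grip with the middle stud.

Run:
```python
from h import *
n='wrist'
s,R,p,za=st(); C=cal(n);im,d=optics.camera(n);P=cloud(C,d)
for v in (380,422,462):
    q=P[int(v/1.5),int(385/1.5)]; print('stud tool', (R.T@(q-p)).round(1))
# shoulder in front of bar
Q=(P-p)@R
m=(d>0)&(Q[...,0]>15)&(Q[...,0]<60)&(abs(Q[...,2])<45)&(abs(Q[...,1])<45); q=Q[m]
print('shoulder depth hist',np.histogram(q[:,0],bins=range(15,61,3)))
sh=q[(q[:,0]>25)&(q[:,0]<45)];print(sh.min(0).round(1),sh.max(0).round(1))
togo((563,51.6),215,-49.3)
```

```text
stud tool [-4.1 13.1 -0.5]
stud tool [-2.7 -0.5 -0.5]
stud tool [ -3.2 -13.2  -0.5]
shoulder depth hist (array([ 223,  158,   96,   79,   78,  186, 2108, 1145,  940,  239,  122,
        118,  109,  115,  109]), array([15, 18, 21, 24, 27, 30, 33, 36, 39, 42, 45, 48, 51, 54, 57, 60]))
[ 25.  -13.2 -31.7] [45.  31.5 30.9]
t 11.95 tcp [511.2   2.7 250.8] jaw -49.0 shift [ 3.58  7.12 -0.28] turn 0.005993762364640845 j6 0.81 w 17.0 F [-0.5 -0.4 -1.4]
```

Call:
{"fn": "carry_out", "kwargs": {
  "moves": [
    [[0, 4, -0.2], 0, 0],
    [[0, 7.1, -0.25], 0, 0],
    [[1.5, 7.1, -0.25], 0, 0],
    [[3, 7.1, -0.25], 0, 0],
    [[3.5, 7.1, -0.25], 0, 0],
    [[3.5, 7.1, -0.25], 0, 0],
    [[3.5, 7.1, -0.25], 0, 0]
  ]
}}

```text
time_s: 12.53
position: [562.6, 51.5, 216.3]
orientation: [-2.102, 1.57, -2.956]
ft_force: [0.0, -0.1, -1.0]
grip_width: 17.0
```

Run:
```python
from h import *
togo((563.2,51.5),183.5,-49.4)
n='wrist';im,d=optics.camera(n); save('w10',im)
n='scene';im,d=optics.camera(n); save('s10',im[60:200,140:300],4)
togo((563.2,51.5),183.5,-49.4)
im,d=optics.camera(n);togo((563.2,51.5),183.5,-49.4)
```

```text
t 12.53 tcp [562.6  51.5 216.3] jaw -48.9 shift [3.28 0.05 0.04] turn 0.00820822356993938 j6 0.9 w 17.0 F [ 0.  -0.1 -1. ]
t 12.63 tcp [563.   51.7 217.3] jaw -48.9 shift [ 3.38 -0.    0.03] turn 0.008404223387599163 j6 0.9 w 17.2 F [-0.2 -1.1 -2.4]
t 12.68 tcp [563.1  51.9 217.3] jaw -48.9 shift [ 3.38 -0.02  0.03] turn 0.008579885070549857 j6 0.9 w 17.0 F [ 0.5  0.5 -2.1]
```

View pics/s10.png

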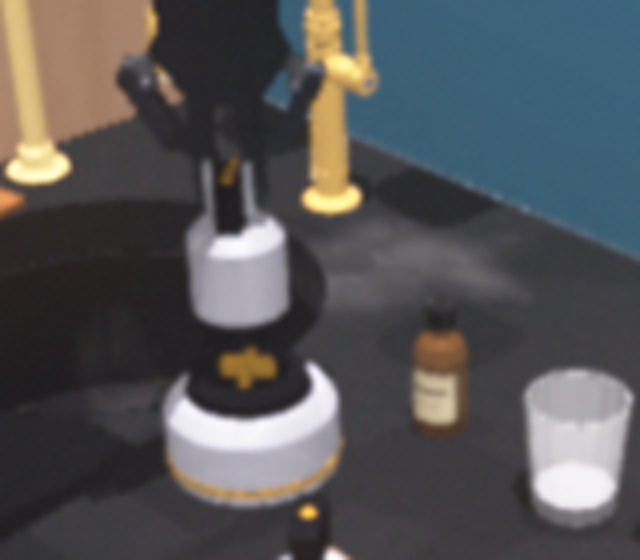

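View pics/w10.png

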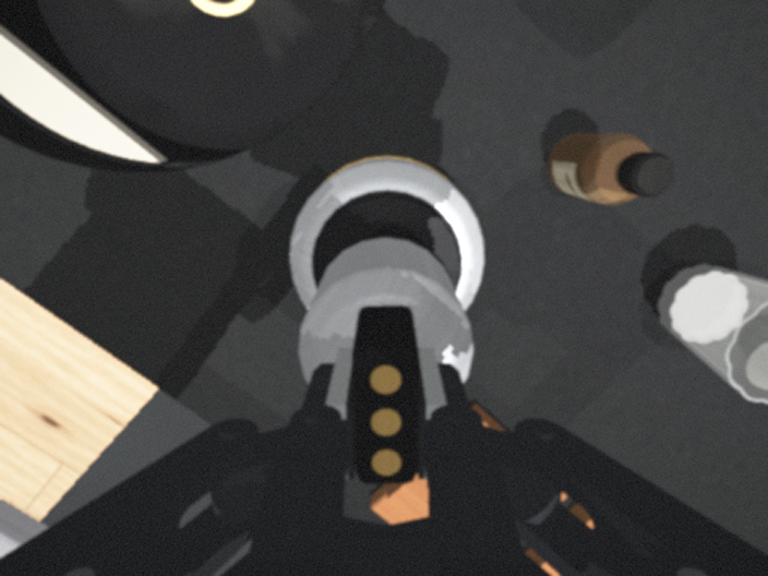

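Cup and coupling are lined up in both views. Lower gently, watching the force where the cross would touch if misaligned.

Call:
{"fn": "carry_out", "kwargs": {
  "moves": [
    [[1, 0, 0.03], 0.01, 0],
    [[1.7, 0, 0.03], 0.01, 0],
    [[2, 0, 0.03], 0.01, 0],
    [[2.3, 0, 0.03], 0.01, 0],
    [[2.5, 0, 0.03], 0.01, 0],
    [[2.5, 0, 0.03], 0.01, 0]
  ]
}}

```text
time_s: 13.18
position: [563.1, 52.1, 190.8]
orientation: [-2.243, 1.57, -3.106]
ft_force: [-0.5, 0.3, -1.6]
grip_width: 16.9
```

Call:
{"fn": "carry_out", "kwargs": {
  "moves": [
    [[0.3, 0, 0], 0, 0],
    [[0.6, 0, 0], 0, 0],
    [[0.9, 0, 0], 0, 0],
    [[1.1, 0, 0], 0, 0],
    [[1.3, 0, 0], 0, 0],
    [[1.3, 0, 0], 0, 0]
  ]
}}

```text
time_s: 13.68
position: [563.4, 52.1, 178.7]
orientation: [0.964, 1.57, 0.101]
ft_force: [-2.0, -0.9, 7.4]
grip_width: 17.4
```

Run:
```python
from h import *
n='scene'
for i in range(4):
    togo((563.2,51.5),175.4,-49.4)
    im,d=optics.camera(n)
save('s11',im[60:200,140:300],4)
```

```text
t 13.68 tcp [563.4  52.1 178.7] jaw -49.4 shift [ 0.33 -0.05  0.03] turn -0.0007472047868702494 j6 0.91 w 17.4 F [-2.  -0.9  7.4]
t 13.73 tcp [563.4  52.1 178.9] jaw -49.4 shift [ 0.35 -0.06  0.03] turn -0.0007655362942398028 j6 0.91 w 16.9 F [-1.8  0.6  7.2]
t 13.78 tcp [563.5  52.1 179. ] jaw -49.4 shift [ 0.36 -0.06  0.03] turn -0.0007758042495529633 j6 0.91 w 16.9 F [-2.1 -0.1  6.8]
t 13.83 tcp [563.4  52.1 179. ] jaw -49.4 shift [ 0.36 -0.06  0.03] turn -0.000769629127839814 j6 0.91 w 16.8 F [-2.7 -0.2  7.6]
```

View pics/s11.png

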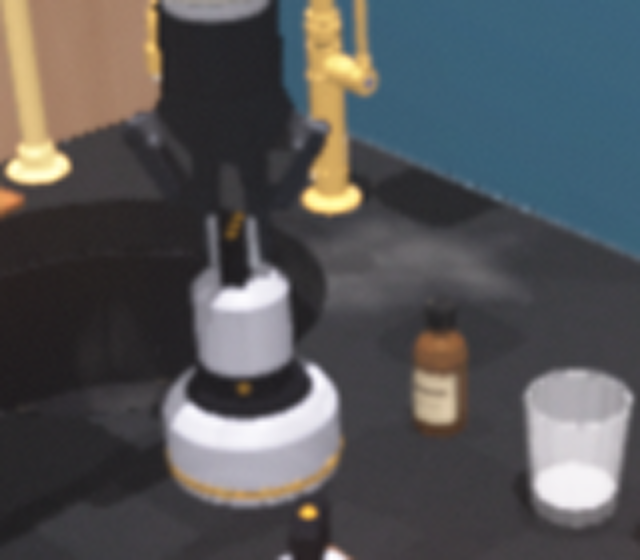

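Meshed without resistance, spring now about 4 mm down. Press further.

Call:
{"fn": "carry_out", "kwargs": {
  "moves": [
    [[0.2, -0.05, 0], 0, 0],
    [[0.4, -0.05, 0], 0, 0],
    [[0.5, -0.05, 0], 0, 0],
    [[0.5, -0.05, 0], 0, 0],
    [[0.5, -0.05, 0], 0, 0]
  ]
}}

```text
time_s: 14.3
position: [563.5, 52.0, 175.5]
orientation: [1.08, 1.568, 0.217]
ft_force: [-3.7, 2.0, 16.2]
grip_width: 17.1
```

Run:
```python
from h import *
for i in range(3):
    togo((563.2,51.5),175.4,-49.4)
    im,d=optics.camera('wrist')
s,R,p,za=st(); C=cal('wrist');P=cloud(C,d)
for v in (380,422,462): print('stud tool', (R.T@(P[int(v/1.5),256]-p)).round(1), P[int(v/1.5),256].round(1))
save('w12',im)
im,d=optics.camera('top'); save('t12',im); P=cloud(cal('top'),d)
m=(d>0)&(P[...,2]>92)&(P[...,2]<104)&(np.hypot(P[...,0]-460,P[...,1]+132)<35);print('small bar',P[m].mean(0) if m.any() else None,m.sum())
```

```text
t 14.3 tcp [563.5  52.  175.5] jaw -49.4 shift [ 0.01 -0.06  0.02] turn -0.0006739268775278812 j6 0.91 w 17.1 F [-3.7  2.  16.2]
t 14.35 tcp [563.5  52.  175.5] jaw -49.4 shift [ 0.01 -0.06  0.02] turn -0.0006289485888696755 j6 0.91 w 17.0 F [-4.1  1.7 17.2]
t 14.4 tcp [563.5  52.  175.5] jaw -49.4 shift [ 0.01 -0.05  0.02] turn -0.0006751522109225981 j6 0.91 w 17.1 F [-4.4  2.3 15.4]
stud tool [-4.4 13.2 -0.4] [573.2  60.9 179.9]
stud tool [-2.3 -0.8 -0.4] [562.6  51.9 177.8]
stud tool [ -2.3 -14.   -0.5] [552.6  43.3 177.8]
small bar [ 459.06691924 -133.04736831   98.37407453] 164
```

View pics/w12.png

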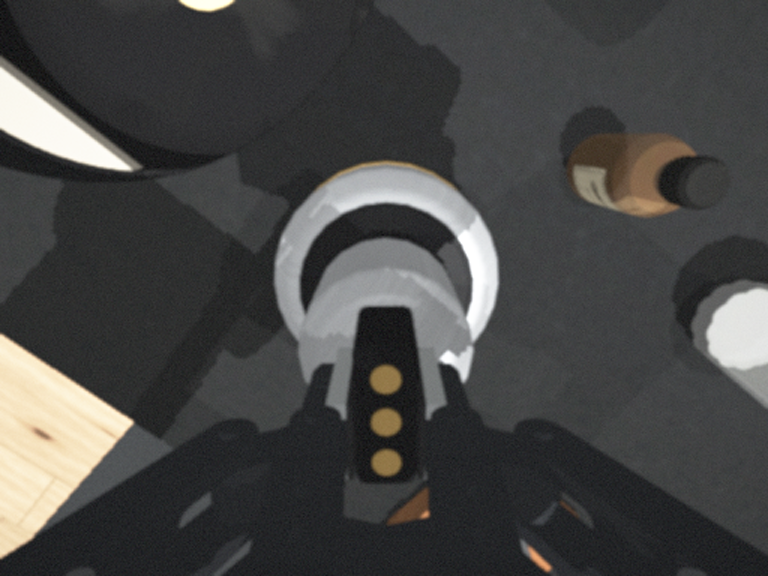

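The bar top is at 177.8 mm, where 178 is expected with the plate fully down (62 + 116). The force has risen to 16 N, beyond the 9 N or so the spring should need from the hand, so the plate is at its stop. Handing in.

```bash
python3 -c "
from h import *
print(ticket.finish_job()); togo((563.2,51.5),175.4,-49.4)"
```

```text
the job is handed in; nothing more can be done
None
the job is handed in; nothing more can be done
```

The job is done and handed in at about 14.5 s: the small cup is back in its one-stud slot, and the large cup is meshed on the mixer and held pressed down. The hand-in gives no verdict.

- **Small cup:** it stands let go in the one-stud slot. After release its bar top measured 97.9 mm (98 expected) and its centre (460.4, -132.6) mm, against the well at about (460.3, -132). A later top view agreed to about 1.5 mm: (459.1, -133.0), top 98.4 mm.
- **Large cup:** I turned it to the cross, which measured about 40.5°, and it slid on without resistance. At the end the jaws stood at -49.4°, which puts the bar at 40.6°. The cup's middle stud was at (562.6, 51.9) mm, against the cross at (563.0, 51.6).
- **Press:** the bar top measured 177.8 mm, where 178 is expected with the plate fully down. The final push was about 16 N up on the tool with the cup still gripped (opening 17 mm), so the plate is on its stop, with about 4 N sideways.
- **Disagreements:**
  - The scene camera put the cross at 46° and some rims 3 to 6 mm off, so I used the wrist and top views.
  - The detector also reported the pink look-alike as a large cup; I left it alone.
- **Glass, bitters bottle and jigger:** I did not touch them and they look in place in the views I checked. I did not measure them again at the end.

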